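# Turn the reamer upright against the bar and stand it in the tool can

## Task

Clear the graphite reamer (the tool with the cone) from the wooden cradle into the tall steel tool can, cone down and handle up. It lies flat, so hold it by the handle, push its shaft up against the underside of the fixed steel crossbar and keep pushing round the bar until the tool has swung in the fingers to hang upright with the cone down, then stand it in the can and let go. Leave the flat graphite paddle lying in the cradle.

Things in the scene. Friction and masses are not known exactly. Their poses are not given: they have to be found in the camera images.
- reamer_handle (a point): Centre of the reamer's round wooden handle (80 mm long, 20 mm thick), 45 mm above the bench, level, handle nearer the robot. +x runs along the tool to the butt, -x to the cone. 75 to 135 g. It lifts straight out of the cradle, whose two rails (up to 56 mm high, 10 mm wide) lie under the shaft, 70 mm from this point, and under the butt, 32 mm the other way; base 10 mm thick.
- reamer_tip (a point): Small end of the reamer's dark graphite cone, on the tool's axis, 160 mm from the handle's centre. From that centre: handle to 40 mm, steel shaft 8 mm thick to 110 mm, cone from 24 mm thick tapering to 6 mm. Gripped (25 to 50 N) across mid-handle it stays near level when lifted (a weaker grip may let the cone sag) and turns between the pads when the shaft is pushed with a few newtons.
- bar_mid (a point): Middle of the axis of the fixed steel crossbar: a level round bar 12 mm thick, 140 mm above the bench, along this point's y axis, with 236 mm free between two posts (post tops 152 mm high). +x points across the bar, away from the robot. The space under the bar is empty.
- can_rim (a point): Centre of the mouth of the tall open steel tool can, fixed to the bench: 100 mm high, 60 mm outside, 52 mm inside, inner floor 5 mm above the bench. The only steel can; z is up.
- paddle_handle (a point): The flat graphite paddle, to be left alone: centre of its square wooden handle (80 x 20 x 20 mm); short shaft and dark flat plate 60 x 56 x 10 mm. It lies in the cradle's other place, 100 mm beside the reamer. +x to its butt.

How it is judged (in metres and radians):
On the way, in this order (a step that is already met when the one before it is completed fails the run):
1. the held reamer, still lying over, is pushed against the crossbar (contact force between reamer and barstand above 0.3 N and contact force between the fingers and reamer above 1 N and angle between reamer_handle's own x axis and vertical above 0.9 rad), for 0.05 s.
2. pushed on against the crossbar, the held reamer has swung to within about 30 degrees of upright, handle up (contact force between reamer and barstand above 0.2 N and contact force between the fingers and reamer above 1 N and angle between reamer_handle's own x axis and vertical below 0.52 rad), for 0.05 s.
At the end, for the whole second after the job is handed in: The reamer stands at rest in the tool can, its tip inside and within 25 mm of the can's floor, handle up and leaning less than 34 degrees, released; the paddle's handle is within 30 mm of where it lay (horizontal distance between reamer_tip and can_rim below 0.03 m and height (world z) of reamer_tip below 0.03 m and angle between reamer_handle's own x axis and vertical below 0.6 rad and linear speed of reamer below 0.05 m/s and distance of paddle_handle from where it was at the start of the episode below 0.03 m); the robot touches nothing.
It fails at once if the paddle is lifted out of or knocked off the cradle (distance of paddle_handle from where it was at the start of the episode above 0.05 m).
It also fails if it takes over 58 s, if anything falls off the work surface, if the arm or the gripper's body presses on something with over 40 N, if the wrist force passes 120 N, or if a joint passes its speed limit or range.

## Robot

A 6-joint arm with a two-finger parallel gripper is mounted at the origin on the work surface. World frame = base frame: x ahead of the robot, y to its left, z up, the work surface at z = 0. Lengths are in mm, angles in degrees, forces in N, time in s.
With the tool pointing down it reaches from about 400 to 925 mm from the base axis. Payload 12.5 kg.
Tool frame: the origin (TCP) lies on the front face of the gripper's body, between the roots of the fingers; the fingertips stand 78 mm ahead of it and the grasp point (between the pads) lies 59 mm ahead of it; z points along the fingers, y is the direction in which the jaws open and shut (so a half turn about z gives the same grasp; the last joint's range is limited). The gripper opens to 95 mm and grips with 3 to 60 N. Pads are 20 mm wide; open, the fingers measure 119 mm over their backs; the gripper's body (75 mm by 180 mm) begins 59 mm behind the grasp point.
Start: joints at [62.876, 28.126, 89.318, -0, 62.55, -6.05], TCP at [224.709, 583.219, 292.261] pointing down, gripper open.
Joint ranges: [-177.58, 177.58], [-47.91, 125.51], [2.72, 160], [-65.01, 245.01], [3.68, 167.84], [-153.87, 153.87]. Speed limits (degrees/s): [127.2, 127.2, 159.86, 180, 180, 180].

## Interface

Orientations are given as [roll, pitch, yaw] about the fixed x, y, z axes, in that order (R = Rz(yaw) Ry(pitch) Rx(roll)).
In Python, from workcell import status, cams, sign_off gives the robot as it stands.
- The arm moves only by the tool play_rows, never from a script. Its argument "series" is a list of rows, each a list of 2 entries, a list of its own where there are three numbers: the shift along the tool's x, y, z in mm, then the turn, a rotation vector about the tool's x, y, z in degrees. In form: [[[x, y, z], [ax, ay, az]], ...]. A call has 1 to 8 rows; each row shifts and turns the commanded pose from where the row before left it, along the tool's axes as they then stand; what a row does not reach is not made up. A row lasts 1/10 s, in which the tool goes at most 50 mm and 8.59 degrees, less where a joint would pass 70% of its speed; a pose out of reach is approached as far as the arm can. A call is refused whole if a number of a shift passes 50 or a number of a turn 8.59, either way. A call with a gripper value outside its range is refused whole. "claw" is the finger opening in mm, from 0 to 95.1, set as the call begins (left out, the last holds). The fingers move at their own pace and stop on an object; "newtons" is the grip in N (left out, the last holds). Time passes only in rows, so rows that do not move let the fingers close. It gives the time, the measured TCP pose, the force and the opening at its end, in the units of the state.
- status.sense(): the state, without advancing time (a new reading comes with each control period).
- cams.get_image(name): name is "side" or "top" or "wrist"; returns a dict with "color" (400x640x3 uint8, red, green, blue), "camera_matrix" (3x3 intrinsics, pixels), "pose" (4x4, takes a point from camera to world coordinates). Camera axes: x right, y up, looking along -z (the intrinsics and any distortion apply to the point x, -y, -z); pixel columns grow to the right and rows downward; lengths in mm; the calibration is good to about 2 mm. The wrist camera is an equidistant fisheye: a pixel r from the principal point sees the ray r / f radians off the axis. A picture is of the moment at which its call begins. There is no depth.
- sign_off(): hands the job in, once; it reports no verdict.
The state is a dict: "t": time; "joint_pos": joint angles; "dq": joint speeds; "effort": joint torques, N m; "ee_pos": TCP position; "tool_rot": TCP orientation; "contact_force": force on the tool from outside, world axes, zero at the start; "moment": the same for the moment, N m; "opening": finger opening in mm.
Only numpy, scipy, OpenCV 4.12 (cv2) and the standard library are available. Lean on these libraries where they do the work, as an engineer would, in place of code of your own. Each camera call takes 0.05 s, during which the arm holds its last target. There are 200 camera calls.

## Working session

There is one attempt and no reset: what is moved stays moved. The work goes in short steps, Python scripts to look and compute and a tool call to move; the robot and the scene stay as the last step left them, time stands still between calls to the robot, and variables do not carry over. Pictures are saved under pics/ and viewed, about 8 in all and at most 12, crops included, and the job is handed in when it is done.

Besides the shell and the picture viewer there is one more tool, called after "Emit:" as name(argument=value, ...) on one line, values as JSON. play_rows: Moves the arm, as the interface text tells. Its arguments: {"type":"object","properties":{"series":{"type":"array","items":{"type":"array"}},"claw":{"type":"number"},"newtons":{"type":"number"}},"required":["series"]}

```bash
mkdir -p pics; ls
python3 - <<'E'
from workcell import status,cams
import cv2,numpy as np
print(status.sense())
for n in("top","side"):
    d=cams.get_image(n); cv2.imwrite(f"pics/{n}0.png",d["color"][:,:,::-1]); np.savez(f"pics/{n}0.npz",**d); print(n,d["camera_matrix"].round(1).tolist(),d["pose"].round(3).tolist())
E
```

```text
pics
{'t': 0.0, 'joint_pos': array([ 6.28779050e+01,  2.81628297e+01,  8.93485821e+01,  5.18116414e-04,
        6.25484412e+01, -6.05018277e+00]), 'dq': array([ 0.05180059,  0.12023216,  0.05156842,  0.0854126 , -0.11058432,
       -0.01085852]), 'effort': array([ 2.88718649e-03, -6.12657523e+01, -2.58189923e+01,  6.93963538e-02,
        4.80601320e-02, -1.14614941e-04]), 'ee_pos': array([224.61992812, 583.08515082, 291.68526546]), 'tool_rot': array([-1.79940529e+02, -6.76543712e-03,  1.58927845e+02]), 'contact_force': array([ 0.90015139, -0.51063803,  0.61777898]), 'moment': array([-0.0299463 ,  0.01060603, -0.04711196]), 'opening': 95.07963929050976}
top [[486.8, 0.0, 322.5], [0.0, 486.8, 199.9], [0.0, 0.0, 1.0]] [[0.004, 0.997, -0.073, 455.274], [-1.0, 0.004, -0.003, -17.502], [-0.003, 0.073, 0.997, 1310.28], [0.0, 0.0, 0.0, 1.0]]
side [[480.9, 0.0, 311.9], [0.0, 480.9, 211.0], [0.0, 0.0, 1.0]] [[-0.983, 0.102, -0.156, 391.701], [-0.186, -0.53, 0.827, 823.68], [0.001, 0.842, 0.54, 685.098], [0.0, 0.0, 0.0, 1.0]]
```

View pics/top0.png

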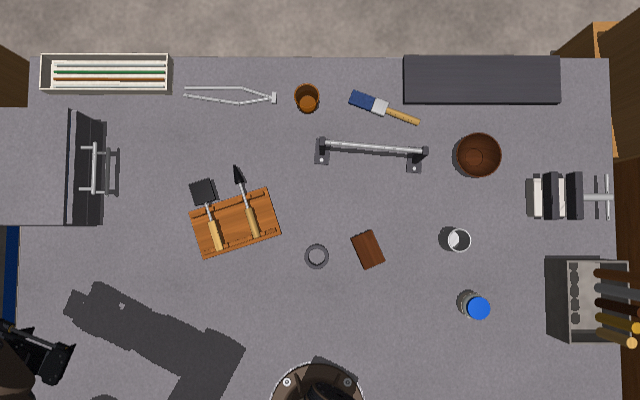

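View pics/side0.png

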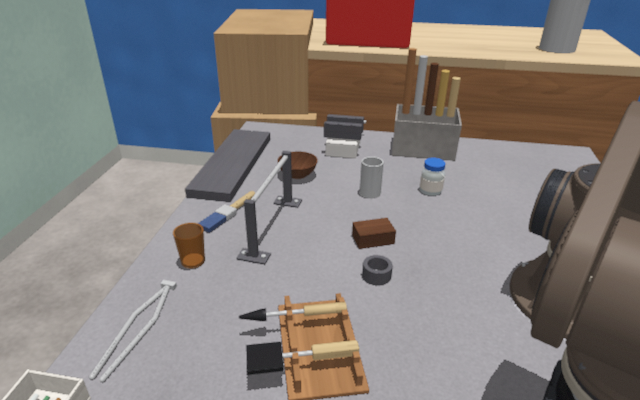

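Top view: the reamer runs from about (255,235) at the butt to (236,167) at the tip. The paddle is at (215,236), the bar runs from (325,146) to (423,153), and the can mouth is near (458,240). The side view agrees: can at (372,165), bar posts at (251,228) and (287,178). Next I'll enlarge these spots and cast rays.

```bash
cat > h.py <<'E'
import numpy as np,cv2
def load(n): return dict(np.load(f"pics/{n}.npz"))
def ray(d,u,v):
    K,P=d["camera_matrix"],d["pose"]
    r=P[:3,:3]@np.array([(u-K[0,2])/K[0,0],-(v-K[1,2])/K[1,1],-1]); return P[:3,3],r
def onz(d,u,v,z):
    o,r=ray(d,u,v); return o+r*(z-o[2])/r[2]
def tri(*a):  # (d,u,v)...
    A=np.zeros((3,3));b=np.zeros(3)
    for d,u,v in a:
        o,r=ray(d,u,v); r=r/np.linalg.norm(r); M=np.eye(3)-np.outer(r,r); A+=M;b+=M@o
    return np.linalg.solve(A,b)
def proj(d,p):
    K,P=d["camera_matrix"],d["pose"]; c=P[:3,:3].T@(np.array(p)-P[:3,3]); return K[0,0]*c[0]/-c[2]+K[0,2],K[1,1]*-c[1]/-c[2]+K[1,2]
E
python3 - <<'E'
import cv2,numpy as np
t=cv2.imread("pics/top0.png");s=cv2.imread("pics/side0.png")
def c(i,x,y,w=100,h=75): return cv2.resize(i[y:y+h,x:x+w],(w*4,h*4),interpolation=cv2.INTER_CUBIC)
a=np.vstack([np.hstack([c(t,190,165),c(t,325,120)[:, :200],c(t,410,130)[:, :200]]),np.hstack([c(s,235,280,w=130)[:, :520],c(s,345,140)[:, :280]])])
cv2.imwrite("pics/crop1.png",a)
E
```

```text
(no output)
```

View pics/crop1.png

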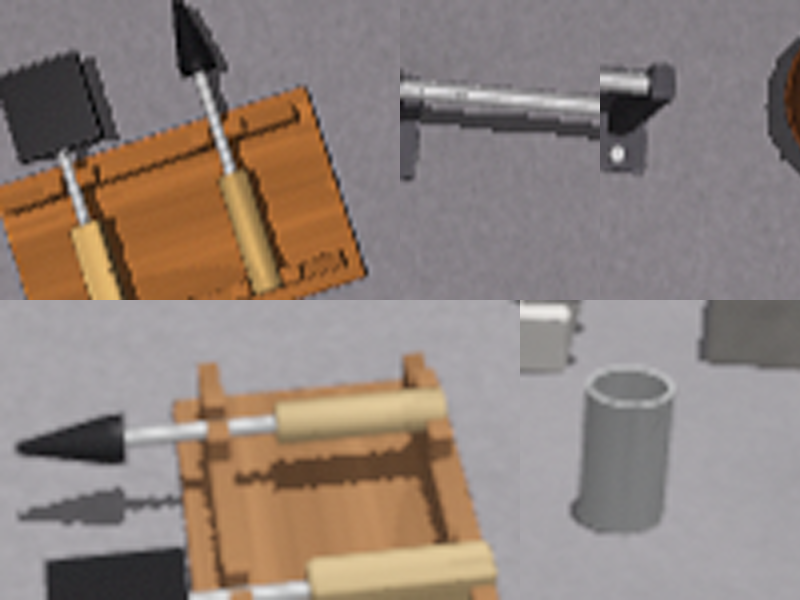

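Run:
```python
from h import *
t,s=load("top0"),load("side0")
S=lambda x,y:(235+x/4,280+(y-300)/4)
f=onz(t,248.75,208.75,45);b=onz(t,256.5,237.5,45);tp=onz(t,234.5,165.5,45)
print("top f,b,tip",f,b,tp,np.linalg.norm(f-b),np.linalg.norm(tp-b))
print("side f,b,tip",onz(s,*S(277,421),45),onz(s,*S(444,404),45),onz(s,*S(20,447),45))
print("tri tip",tri((t,234.5,165.5),(s,*S(20,447))))
print("bar L R",onz(t,325,142.5,140),onz(t,422.5,150.75,140))
print("can side",onz(s,372.5,162,100), [onz(s,345+(x-520)/4,162,100) for x in(585,675)])
g=cv2.cvtColor(t["color"],cv2.COLOR_RGB2HSV)
roi=t["color"][220:260,435:480].astype(int); m=(abs(roi.max(2)-roi.min(2))<14)&(roi.mean(2)>170)
ys,xs=np.nonzero(m);print(xs.min()+435,xs.max()+435,ys.min()+220,ys.max()+220)
# bar bright line fit
G=t["color"].mean(2)
for u in range(335,416,16):
    c=G[135:165,u]; print(u,135+np.nonzero(c>c.max()-50)[0],c.max())
a=cv2.resize(t["color"][220:265,430:490,::-1],None,fx=6,fy=6,interpolation=cv2.INTER_CUBIC)
b=cv2.resize(t["color"][125:175,310:435,::-1],None,fx=6,fy=6,interpolation=cv2.INTER_CUBIC)
o=np.zeros((570,750,3),np.uint8);o[:270,:360]=a;o[270:570,:750]=b;cv2.imwrite("pics/crop2.png",o)
```

```text
top f,b,tip [523.33137165 178.25112633  45.        ] [448.79034714 157.02708059  45.        ] [636.66768006 217.32262015  45.        ] 77.50370605924098 197.31559572953347
side f,b,tip [526.42894347 182.7713169   45.        ] [451.37350409 157.04243988  45.        ] [638.90635272 221.21945996  45.        ]
tri tip [638.57304714 218.25143814  41.91156274]
bar L R [680.20659503 -19.45249767 140.        ] [ 660.80266437 -256.11267883  140.        ]
can side [ 445.93875395 -341.69704387  100.        ] [array([ 475.54397062, -336.01093545,  100.        ]), array([ 416.32899403, -347.38402489,  100.        ])]
448 470 228 251
335 [142 143] 214.33333333333334
351 [143 144 145] 207.0
367 [145 146] 215.66666666666666
383 [146 147 148] 201.33333333333334
399 [148 149] 212.66666666666666
415 [149 150 151] 198.0
```

View pics/crop2.png

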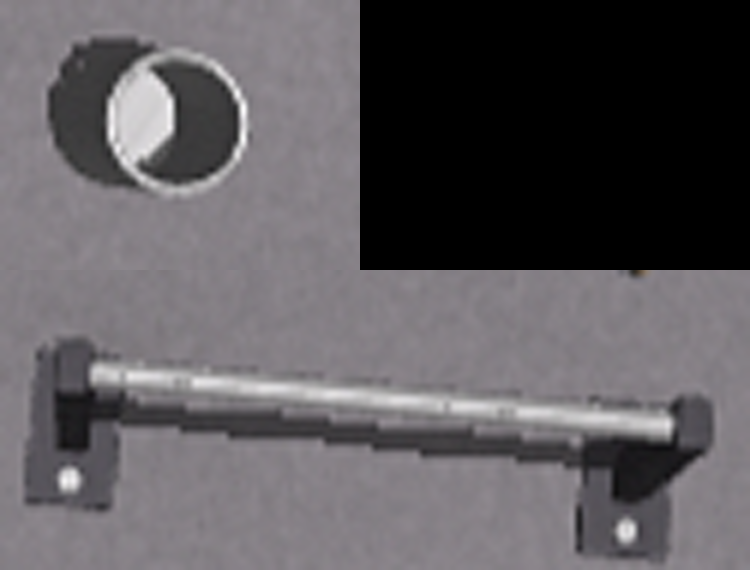

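Can mouth centre is at top pixel (459.5,240.3). The bar's ends are at (325,142.5) and (422.2,150.7), which gives 237 mm of free length and matches the spec. The reamer handle centre is near (487,169), with its axis at 18.2°. Moving above it.

Emit:
play_rows(series=[[[0,0,0],[0,0,-7.86]],[[0,0,0],[0,0,-7.86]],[[0,0,0],[0,0,-7.86]],[[0,0,0],[0,0,-7.86]],[[0,0,0],[0,0,-7.86]],[[-12,-47.5,6],[0,0,0]],[[-12,-47.5,6],[0,0,0]],[[-12,-47.5,6],[0,0,0]]], claw=60, newtons=40)

```text
t: 0.9
ee_pos: [303.8, 457.7, 273.7]
tool_rot: [-180.0, -0.0, -161.7]
contact_force: [0.8, -0.4, 0.8]
opening: 60.2
```

Emit:
play_rows(series=[[[-12,-47.5,6],[0,0,0]],[[-12,-47.5,6],[0,0,0]],[[-12,-47.5,6],[0,0,0]],[[-12,-47.5,6],[0,0,0]],[[-12,-47.5,6],[0,0,0]],[[-12,-47.5,6],[0,0,0]],[[-12,-47.5,6],[0,0,0]],[[0,0,0],[0,0,0]]])

```text
t: 1.7
ee_pos: [489.6, 165.5, 231.3]
tool_rot: [-180.0, -0.0, -162.1]
contact_force: [-1.2, 0.8, -0.5]
opening: 60.1
```

Run:
```python
from workcell import status,cams
import cv2,numpy as np
s=status.sense();print(s["ee_pos"],s["tool_rot"],s["opening"])
d=cams.get_image("wrist");np.savez("pics/w1.npz",**d);cv2.imwrite("pics/w1.png",d["color"][:,:,::-1]);print(d["camera_matrix"],d["pose"].round(3))
from h import *
print(onz(load("top0"),459.5,240.3,100))
```

```text
[489.56128782 165.48023895 231.31817931] [-1.79976973e+02 -3.28621709e-02 -1.62061576e+02] 60.10558973748585
[[309.70691629   0.         322.33408633]
 [  0.         309.70691629 195.01626111]
 [  0.           0.           1.        ]] [[-3.07000e-01 -9.25000e-01 -2.24000e-01  4.27172e+02]
 [ 9.52000e-01 -2.98000e-01 -7.30000e-02  1.44140e+02]
 [ 1.00000e-03 -2.35000e-01  9.72000e-01  3.24465e+02]
 [ 0.00000e+00  0.00000e+00  0.00000e+00  1.00000e+00]]
[ 444.22806266 -353.39389714  100.        ]
```

View pics/w1.png

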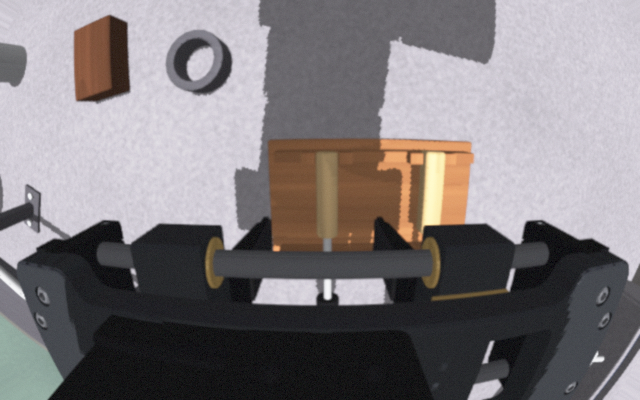

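The wrist view shows the handle at pixel column 327, from butt (327,150) to front (328,237), roughly central between the fingers at 258 and 385. Working out its position from the fisheye rays.

```bash
cat >> h.py <<'E'
def wz(d,u,v,z):
    K,P=d["camera_matrix"],d["pose"]; a=np.array([u-K[0,2],v-K[1,2]]);r=np.hypot(*a);th=r/K[0,0];a=a/max(r,1e-9)*np.sin(th)
    q=P[:3,:3]@np.array([a[0],-a[1],-np.cos(th)]); return P[:3,3]+q*(z-P[2,3])/q[2]
E
python3 - <<'E'
from h import *
d=load("w1");I=d["color"].astype(int)
m=((I[...,0]-I[...,2])>45)&(I[...,0]>140)&((I[...,1]-I[...,2])>30)&(I[...,1]/(I[...,0]+1)>.78)
for v in(160,175,190,205,220,230):
    x=np.nonzero(m[v,300:350])[0]; print(v,x.min()+300,x.max()+300,wz(d,x.mean()+300,v,45).round(1))
print("butt",wz(d,327,151,45),wz(d,328,237,45))
# can: two top/side measurements
t,s=load("top0"),load("side0")
c=tri((t,459.5,240.3),(s,372.5,162));print("can",c,proj(t,c),proj(s,c))
for p in((680.2,-19.5,140),(660.8,-256.1,140)):print("bar in side",proj(s,p))
E
```

```text
160 321 333 [459.1 158.8  45. ]
175 322 332 [472.2 163.5  45. ]
190 323 335 [485.  169.6  45. ]
205 324 333 [498.8 173.6  45. ]
220 325 333 [512.7 178.7  45. ]
230 326 332 [522.3 181.9  45. ]
butt [451.21231335 156.62469325  45.        ] [529.48084862 183.20738513  45.        ]
can [ 445.36492574 -355.17363938   93.3002305 ] (np.float64(459.4601218451578), np.float64(239.81701387260804)) (np.float64(372.94598127082236), np.float64(162.01601609541265))
bar in side (np.float64(252.68170039765803), np.float64(202.7418292989399))
bar in side (np.float64(286.6152134256535), np.float64(155.70674398863275))
```

Emit:
play_rows(series=[[[-0.4,4.4,20],[0,0,-0.5]],[[0,0,30],[0,0,0]],[[0,0,30],[0,0,0]],[[0,0,27],[0,0,0]],[[0,0,14],[0,0,0]],[[0,0,6],[0,0,0]],[[0,0,0],[0,0,0]],[[0,0,0],[0,0,0]]])

```text
t: 2.55
ee_pos: [486.3, 174.4, 105.9]
tool_rot: [-180.0, 0.0, -161.2]
contact_force: [1.1, -1.4, -0.6]
opening: 60.1
```

Emit:
play_rows(series=[[[0,0,0],[0,0,0]],[[0,0,0],[0,0,0]],[[0,0,0],[0,0,0]],[[0,0,0],[0,0,0]],[[0,0,0],[0,0,0]],[[0,0,0],[0,0,0]]], claw=0, newtons=40)

```text
t: 3.15
ee_pos: [487.5, 170.8, 105.4]
tool_rot: [-179.8, 0.0, -161.1]
contact_force: [7.5, -36.3, 0.6]
opening: 18.5
```

Gripped at 18.5 mm opening, but there is a 36 N side load from being off-centre. I'll shift to relieve it, then lift.

Emit:
play_rows(series=[[[0,-3.8,0],[0,0,0]],[[0,0,0],[0,0,0]],[[0,0,-5],[0,0,0]],[[0,0,-10],[0,0,0]],[[0,0,-14],[0,0,0]],[[0,0,-14],[0,0,0]],[[0,0,-14],[0,0,0]],[[0,0,-12],[0,0,0]]])

```text
t: 3.95
ee_pos: [487.3, 170.7, 175.4]
tool_rot: [180.0, 0.0, -161.2]
contact_force: [-0.1, -0.7, -1.0]
opening: 19.1
```

Run:
```python
from workcell import status,cams
import cv2,numpy as np
for i in range(3):
    d=cams.get_image("side");s=status.sense();print(s["t"],s["ee_pos"].round(1),s["tool_rot"].round(2),s["contact_force"].round(1),s["moment"].round(2),s["opening"])
cv2.imwrite("pics/s2.png",cv2.resize(d["color"][180:380,180:440,::-1],None,fx=3,fy=3,interpolation=cv2.INTER_CUBIC))
np.savez("pics/s2.npz",**d)
```

```text
4.0 [487.8 170.8 176.9] [-1.8000e+02  1.5000e-01 -1.6124e+02] [0.9 0.1 1.2] [ 0.08  0.01 -0.03] 19.214561000307018
4.05 [487.8 170.7 175.8] [-1.7999e+02  1.5000e-01 -1.6125e+02] [ 1.2  0.9 -1.3] [ 0.03 -0.02  0.06] 19.3964099495582
4.1 [487.5 170.6 174.9] [-1.8000e+02  9.0000e-02 -1.6126e+02] [-0.3  0.2 -0.9] [ 0.07  0.07 -0.  ] 18.704232615860953
```

View pics/s2.png

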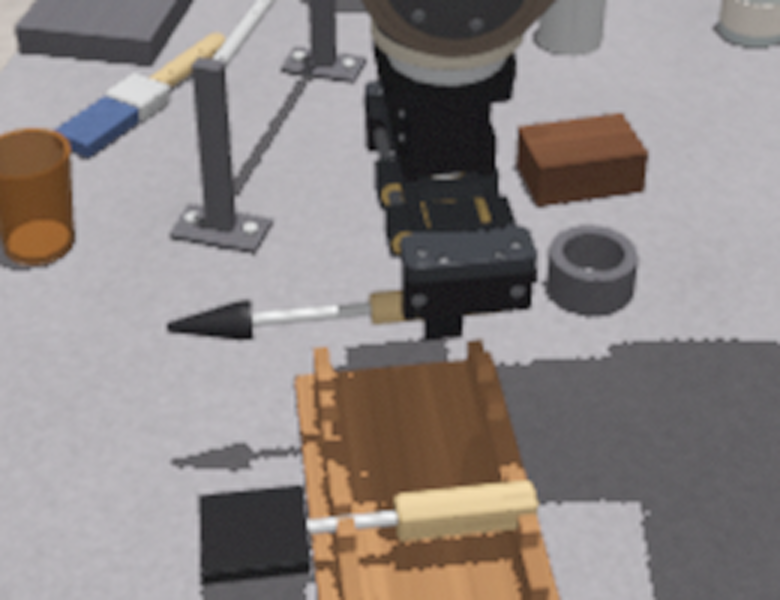

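Held and near level: tip at crop (168,328), with the paddle undisturbed. Next I'll turn square to the bar and move to in front of it.

Emit:
play_rows(series=[[[0,0,1],[0,0,7.82]],[[0,0,1],[0,0,7.82]],[[0,0,1],[0,0,7.82]],[[-1.5,-30,0],[0,0,0]],[[-1.5,-35,0],[0,0,0]],[[-1.5,-35,0],[0,0,0]],[[-1.5,-35,0],[0,0,0]],[[-1.5,-35,0],[0,0,0]]])

```text
t: 4.9
ee_pos: [480.5, -0.9, 170.6]
tool_rot: [180.0, -0.1, 175.3]
contact_force: [0.5, -0.5, -1.3]
opening: 19.0
```

Emit:
play_rows(series=[[[-1.5,-35,0],[0,0,0]],[[-1.5,-35,0],[0,0,0]],[[-1.5,-30,0],[0,0,0]],[[0,-22.7,0],[0,0,0]],[[0,0,0],[0,0,0]],[[0,0,0],[0,0,0]],[[0,0,0],[0,0,0]],[[0,0,0],[0,0,0]]])

```text
t: 5.7
ee_pos: [475.3, -121.5, 171.1]
tool_rot: [180.0, -0.0, 175.3]
contact_force: [0.2, -0.6, -0.7]
opening: 19.5
```

Run:
```python
from workcell import status,cams
import cv2,numpy as np
from h import *
d=cams.get_image("side");s=status.sense();print(s["t"],s["ee_pos"].round(1),s["tool_rot"].round(2),s["contact_force"].round(1),s["opening"],s["joint_pos"].round(1))
o=d["color"][90:330,180:440,::-1].copy()
T=load("top0")
p=s["ee_pos"];y=np.radians(s["tool_rot"][2]);a=-np.array([np.cos(y),np.sin(y),0])
def dot(q,c):
    u,v=proj(d,q);cv2.circle(o,(int(round(u-180)),int(round(v-90))),1,c,-1)
g=p-[0,0,59]
o=cv2.resize(o,None,fx=2.4,fy=2.4,interpolation=cv2.INTER_CUBIC)
for q,c in((g+160*a,(0,0,255)),(g+60*a,(0,255,0)),((680.2,-19.5,140),(255,0,255)),((660.8,-256.1,140),(255,0,255))):
    u,v=proj(d,q);cv2.circle(o,(int((u-179.5)*2.4),int((v-89.5)*2.4)),2,c,-1);print(u,v)
cv2.imwrite("pics/s3.png",o)
```

```text
5.75 [ 475.3 -121.6  171.1] [ 1.7999e+02 -1.0000e-02  1.7534e+02] [ 0.4  0.3 -0.4] 19.155456569638297 [ -22.1   27.4  115.1    0.    37.5 -107.4]
285.8683341089961 189.57872302343688
326.8459358802805 195.362757796015
252.68170039765803 202.7418292989399
286.6152134256535 155.70674398863275
```

View pics/s3.png

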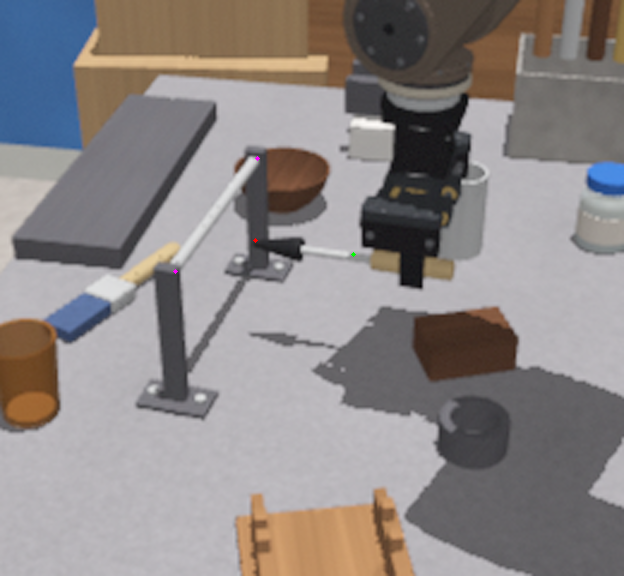

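The predicted tip, shaft and bar points (dots) fall on the objects, and the tool is level. Now I'll slide under the bar and raise.

Emit:
play_rows(series=[[[-25,0,0],[0,0,0]],[[-30,0,0],[0,0,0]],[[-30,0,0],[0,0,0]],[[-26,0,0],[0,0,0]],[[-10,0,0],[0,0,0]],[[0,0,0],[0,0,0]],[[0,0,-5],[0,0,0]],[[0,0,-5],[0,0,0]]])

```text
t: 6.55
ee_pos: [594.9, -132.1, 181.6]
tool_rot: [180.0, -0.1, 175.3]
contact_force: [-0.1, -0.0, -0.9]
opening: 19.2
```

Emit:
play_rows(series=[[[0,0,-3],[0,0,0]],[[0,0,-3],[0,0,0]],[[0,0,-3],[0,0,0]],[[0,0,-3],[0,0,0]],[[0,0,-3],[0,0,0]],[[0,0,-3],[0,0,0]],[[0,0,0],[0,0,0]]])

```text
t: 7.25
ee_pos: [595.8, -132.4, 199.4]
tool_rot: [180.0, -0.0, 175.3]
contact_force: [0.1, -0.5, -4.0]
opening: 19.3
```

Emit:
play_rows(series=[[[0,0,-4.7],[0,0,0]],[[0,0,-4.7],[0,0,0]],[[-1.7,0,-6.4],[0,0,0]],[[-1.7,0,-6.4],[0,0,0]],[[-1.7,0,-6.4],[0,0,0]],[[-3.3,0,-5.7],[0,0,0]],[[-3.3,0,-5.7],[0,0,0]],[[-3.3,0,-5.7],[0,0,0]]])

```text
t: 8.05
ee_pos: [611.0, -133.6, 245.2]
tool_rot: [180.0, -0.0, 175.3]
contact_force: [-1.3, 0.0, -5.4]
opening: 19.4
```

Run:
```python
from workcell import status,cams
import cv2,numpy as np
d=cams.get_image("side");s=status.sense();print(s["t"],s["ee_pos"].round(1),s["tool_rot"].round(2),s["contact_force"].round(1),s["opening"])
cv2.imwrite("pics/s4.png",cv2.resize(d["color"][90:290,200:400,::-1],None,fx=3,fy=3,interpolation=cv2.INTER_CUBIC))
```

```text
8.1 [ 611.5 -133.7  246.1] [-1.7999e+02  4.0000e-02  1.7527e+02] [-2.5  0.6 -3. ] 18.83278654184192
```

View pics/s4.png

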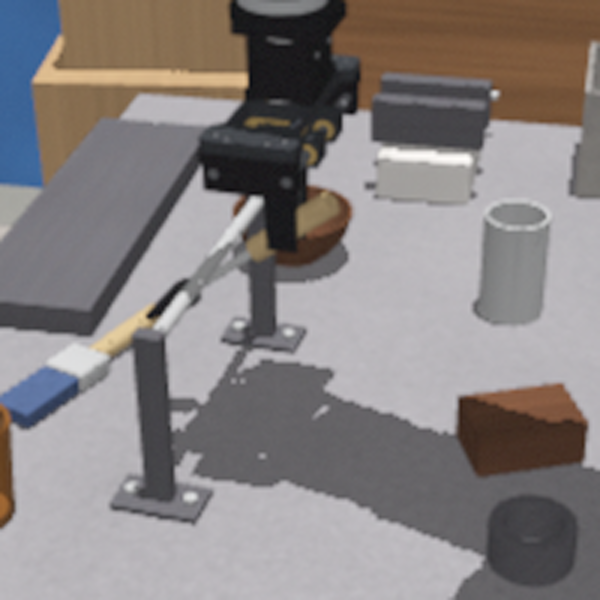

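The tool has turned about 45° round the bar and is still held. Continuing the arc.

Emit:
play_rows(series=[[[-4.6,0,-4.7],[0,0,0]],[[-4.6,0,-4.7],[0,0,0]],[[-4.6,0,-4.7],[0,0,0]],[[-5.7,0,-3.3],[0,0,0]],[[-5.7,0,-3.3],[0,0,0]],[[-5.7,0,-3.3],[0,0,0]],[[-6.4,0,-1.7],[0,0,0]],[[-6.4,0,-1.7],[0,0,0]]])

```text
t: 8.9
ee_pos: [654.8, -137.3, 272.7]
tool_rot: [180.0, -0.0, 175.3]
contact_force: [-6.0, 0.1, -1.5]
opening: 18.0
```

Emit:
play_rows(series=[[[-6.4,0,-1.7],[0,0,0]],[[-3,0,0],[0,0,0]],[[-3,0,0],[0,0,0]],[[0,0,0],[0,0,0]],[[0,0,0],[0,0,0]]])

```text
t: 9.4
ee_pos: [666.8, -138.2, 274.0]
tool_rot: [180.0, 0.0, 175.3]
contact_force: [-1.9, -0.4, -1.6]
opening: 14.9
```

Run:
```python
from workcell import status,cams
import cv2,numpy as np
d=cams.get_image("side");s=status.sense();print(s["t"],s["ee_pos"].round(1),s["tool_rot"].round(2),s["contact_force"].round(1),s["opening"])
cv2.imwrite("pics/s5.png",cv2.resize(d["color"][90:290,200:400,::-1],None,fx=3,fy=3,interpolation=cv2.INTER_CUBIC));np.savez("pics/s5.npz",**d)
```

```text
9.45 [ 666.8 -138.3  274. ] [1.8000e+02 2.0000e-02 1.7527e+02] [-1.1  0.8 -1.7] 14.498142860012926
```

View pics/s5.png

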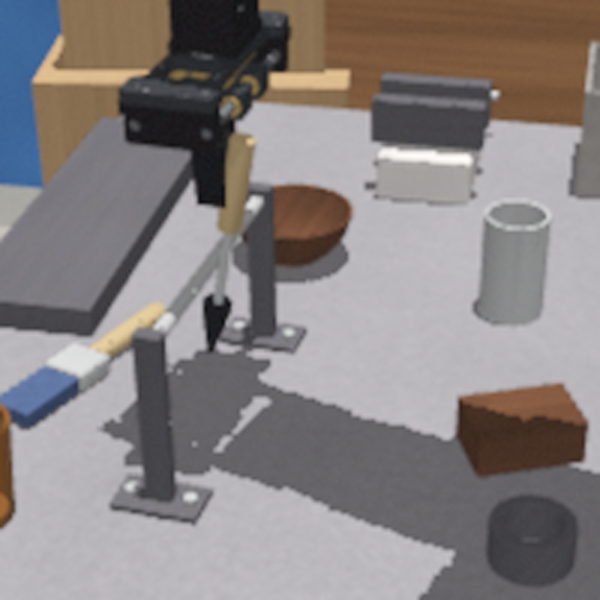

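The tool is nearly upright, but the handle has slid to the robot-side edge of the pads (opening is down to 14.5 mm). Finger at crop x 195–232, handle at 222–250. The cone is at (215,325). I'll back away from the bar gently with less squeeze, lift, and watch the opening.

Emit:
play_rows(series=[[[8,0,0],[0,0,0]],[[10,0,0],[0,0,0]],[[10,0,-5],[0,0,0]],[[4,0,-15],[0,0,0]],[[0,0,-20],[0,0,0]],[[0,0,-20],[0,0,0]],[[0,0,-15],[0,0,0]],[[0,0,-5],[0,0,0]]], newtons=20)

```text
t: 10.25
ee_pos: [634.9, -135.7, 357.2]
tool_rot: [-179.9, 0.2, 175.3]
contact_force: [-0.5, 0.4, -0.6]
opening: 0.6
```

Opening is 0.6 mm, so the tool has been squeezed out. Finding where it is.

Run:
```python
from workcell import status,cams
import cv2,numpy as np
d=cams.get_image("side");np.savez("pics/s6.npz",**d)
e=cams.get_image("top");np.savez("pics/t6.npz",**e);s=status.sense();print(s["t"],s["ee_pos"].round(1),s["opening"])
cv2.imwrite("pics/s6.png",np.vstack([cv2.resize(d["color"][100:340,160:460,::-1],None,fx=2,fy=2)[:, :600][:330],cv2.resize(e["color"][110:245,300:500,::-1],(600,405))[:270]]))
```

```text
10.35 [ 634.7 -135.6  355.4] 0.48692769174379175
```

View pics/s6.png

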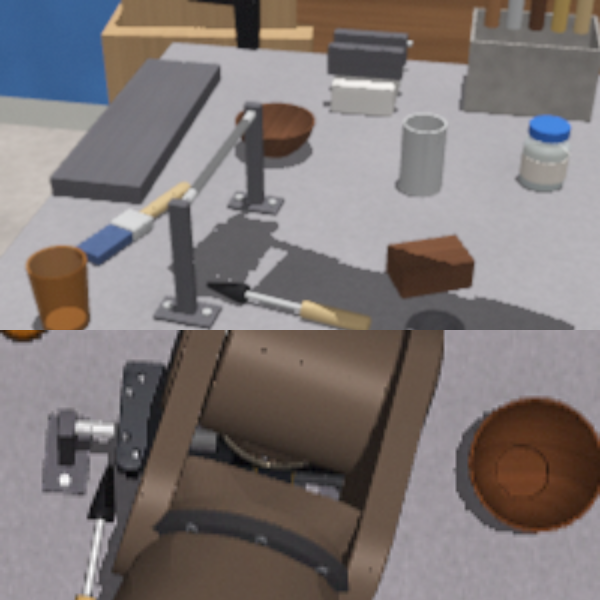

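The reamer dropped and now lies on the bench on the robot side of the bar: tip near side pixel (264,242), handle toward (345,261). Nothing else moved. Measuring it with masks, without viewing.

```bash
cat > loc.py <<'E'
from h import *
def side(d,lo=(235,200),hi=(420,300),z=10.5):
    I=d["color"].astype(int);m=((I[...,0]-I[...,2])>40)&(I[...,0]>130)&(I[...,1]/(I[...,0]+1)>.72)
    k=np.zeros_like(m);k[lo[1]:hi[1],lo[0]:hi[0]]=1;m&=k
    n,l,st,c=cv2.connectedComponentsWithStats(m.astype(np.uint8))
    for i in range(1,n):
        if st[i,4]>60:
            ys,xs=np.nonzero(l==i);P=np.array([onz(d,a,b,z) for a,b in zip(xs,ys)])[:,:2]
            w,V=np.linalg.eigh(np.cov(P.T));e=V[:,1];q=(P-P.mean(0))@e
            print(st[i].tolist(),"cen px",c[i].round(1),"world",P.mean(0).round(1),"dir",np.degrees(np.arctan2(e[1],e[0])).round(1),"len",(q.max()-q.min()).round(1))
E
python3 - <<'E'
from loc import *
d=load("s6");side(d);print("tip",onz(d,264,242.5,11))
from workcell import cams,status
e=cams.get_image("side");side(e);print(status.sense()["t"])
E
```

```text
[311, 250, 33, 16, 238] cen px [326.1 257.8] world [518.3 -23.6] dir 164.0 len 84.0
tip [671.11626335 -52.54835927  11.        ]
[309, 252, 34, 16, 252] cen px [324.9 259.4] world [520.1 -17.3] dir 162.7 len 86.1
10.4
```

It is rolling slowly toward +y. I'll bring the arm over while it settles.

Emit:
play_rows(series=[[[20,12,10],[0,0,0]],[[20,12,10],[0,0,0]],[[20,12,10],[0,0,0]],[[20,12,10],[0,0,0]],[[20,12,10],[0,0,0]],[[20,12,10],[0,0,0]],[[20,12,10],[0,0,0]],[[20,12,10],[0,0,0]]], claw=60, newtons=45)

```text
t: 11.2
ee_pos: [482.1, -26.2, 273.1]
tool_rot: [180.0, -0.1, 175.3]
contact_force: [0.2, 0.1, -0.1]
opening: 57.3
```

Run:
```python
from loc import *
from workcell import cams,status
for i in range(3):
    e=cams.get_image("side");side(e,(200,190),(420,300));print(status.sense()["t"])
np.savez("pics/s7.npz",**e)
w=cams.get_image("wrist");np.savez("pics/w7.npz",**w)
s=status.sense();print(s["ee_pos"],s["tool_rot"])
cv2.imwrite("pics/s7.png",np.hstack([w["color"][:,120:520,::-1],e["color"][:,150:450,::-1]]))
```

```text
[230, 191, 25, 17, 137] cen px [242.6 199.2] world [ 780.5 -232.6] dir 71.4 len 91.7
[308, 256, 34, 13, 143] cen px [325.2 262. ] world [517.9  -8.3] dir 166.4 len 80.3
11.25
[231, 191, 24, 17, 135] cen px [242.7 199.2] world [ 780.3 -232.8] dir 71.6 len 91.7
[309, 255, 33, 14, 145] cen px [325.3 261.9] world [517.8  -8.5] dir 166.0 len 80.4
11.3
[230, 191, 25, 17, 136] cen px [242.6 199.2] world [ 780.5 -232.5] dir 71.3 len 91.7
[309, 256, 33, 13, 143] cen px [325.5 262. ] world [517.4  -8.5] dir 165.9 len 80.4
11.35
[483.46699197 -26.74561471 273.91522489] [ 1.79997794e+02 -1.06297008e-02  1.75292202e+02]
```

It has settled: handle centre about (517.5,-8.5), axis about -14.5°. Going above it for a numeric fit from the wrist camera.

Emit:
play_rows(series=[[[-16.2,10.5,10],[0,0,0]],[[-16.2,10.4,20],[0,0,0]],[[0,0,20],[0,0,4.9]],[[0,0,10],[0,0,4.9]],[[0,0,0],[0,0,0]],[[0,0,0],[0,0,0]]])

```text
t: 12.0
ee_pos: [518.0, -9.0, 214.3]
tool_rot: [180.0, 0.0, 165.6]
contact_force: [-0.1, 0.4, 0.2]
opening: 59.8
```

Run:
```python
from loc import *
from workcell import cams,status
w=cams.get_image("wrist");np.savez("pics/w8.npz",**w);d=w
s=status.sense();print(s["ee_pos"],s["tool_rot"])
I=d["color"].astype(int);m=((I[...,0]-I[...,2])>40)&(I[...,0]>90)&(I[...,1]/(I[...,0]+1)>.72)
m[:100]=0
n,l,st,c=cv2.connectedComponentsWithStats(m.astype(np.uint8))
for i in range(1,n):
    if st[i,4]>60:
        ys,xs=np.nonzero(l==i);P=np.array([wz(d,a,b,10.5) for a,b in zip(xs,ys)])[:,:2]
        v,V=np.linalg.eigh(np.cov(P.T));e=V[:,1];q=(P-P.mean(0))@e
        print(st[i].tolist(),P.mean(0).round(1),"mid",(P.mean(0)+e*(q.max()+q.min())/2).round(1),np.degrees(np.arctan2(e[1],e[0])).round(1),(q.max()-q.min()).round(1))
e=cams.get_image("side")
cv2.imwrite("pics/w8.png",np.hstack([w["color"][:,120:520,::-1],e["color"][:,180:480,::-1]]))
```

```text
[517.93785904  -8.94232013 214.60199824] [1.79990769e+02 5.93693786e-02 1.65578121e+02]
[424, 100, 107, 54, 1932] [486.9 160.6] mid [484.8 173.5] 99.6 134.0
[558, 100, 31, 27, 457] [495.9 308.5] mid [495.6 311.6] 96.2 57.4
[456, 121, 102, 73, 1001] [534.  200.1] mid [533.3 202.5] 106.6 152.3
[533, 142, 41, 44, 143] [555.4 262. ] mid [554.  264.8] 116.5 81.3
[305, 150, 25, 81, 1470] [517.8 -14.5] mid [519.3 -14.7] 170.1 81.6
[464, 198, 10, 13, 69] [572.6 138.6] mid [572.1 138.4] -158.2 16.6
[205, 238, 18, 50, 475] [ 568.5 -148.9] mid [ 568.8 -149.1] 155.9 63.8
[423, 238, 17, 50, 473] [629.9  87.9] mid [630.1  87.9] 175.1 63.6
[432, 289, 75, 11, 234] [689.8 130.7] mid [690.6 133.8] 75.4 106.3
[0, 342, 50, 58, 1721] [ 805.9 -922.9] mid [  852.3 -1030.7] 113.3 593.4
```

View pics/w8.png

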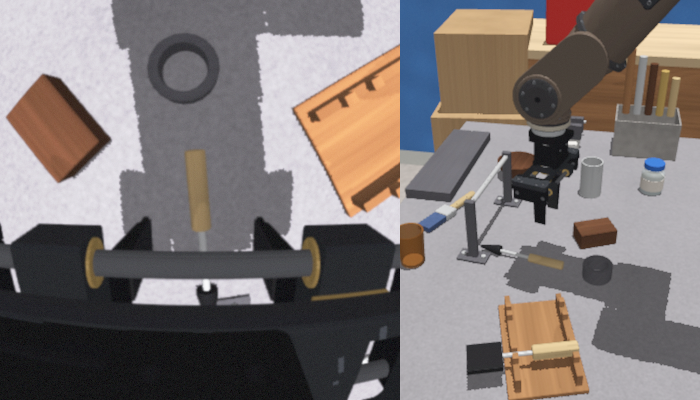

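View (11 of 12): the handle lies between the open fingers, from (195,150) to (201,232) in the left panel, about 4° off the gripper. The ring and brick are clear of it, and the paddle is still in the cradle. Grasping low.

Emit:
play_rows(series=[[[-1.9,-5.3,20],[0,0,-4.4]],[[0,0,30],[0,0,0]],[[0,0,30],[0,0,0]],[[0,0,25],[0,0,0]],[[0,0,15],[0,0,0]],[[0,0,9],[0,0,0]],[[0,0,4.5],[0,0,0]],[[0,0,0],[0,0,0]]])

```text
t: 12.9
ee_pos: [518.1, -14.3, 80.7]
tool_rot: [180.0, 0.0, 169.9]
contact_force: [0.4, -0.4, 0.2]
opening: 59.9
```

Emit:
play_rows(series=[[[0,0,0],[0,0,0]],[[0,0,0],[0,0,0]],[[0,0,0],[0,0,0]],[[0,0,0],[0,0,0]],[[0,0,0],[0,0,0]]], claw=0, newtons=45)

```text
t: 13.4
ee_pos: [517.9, -14.2, 80.7]
tool_rot: [180.0, 0.0, 169.9]
contact_force: [0.9, 0.2, -0.0]
opening: 25.0
```

Emit:
play_rows(series=[[[0,0,0],[0,0,0]],[[0,0,0],[0,0,0]],[[0,0,-5],[0,0,0]],[[5,0,-10],[0,0,0]],[[15,0,-10],[0,0,0]],[[15,0,-10],[0,0,0]],[[10,0,-15],[0,0,0]],[[0,0,-15],[0,0,0]]])

```text
t: 14.2
ee_pos: [471.8, -5.9, 146.6]
tool_rot: [180.0, -0.1, 169.9]
contact_force: [0.4, -0.8, -1.3]
opening: 19.2
```

Emit:
play_rows(series=[[[0,0,-15],[0,0,-5.4]],[[0,-15,-15],[0,0,0]],[[0,-25,-7],[0,0,0]],[[0,-25,0],[0,0,0]],[[0,-25,0],[0,0,0]],[[0,-25,0],[0,0,0]],[[0,0,0],[0,0,0]],[[0,0,0],[0,0,0]]])

```text
t: 15.0
ee_pos: [463.6, -120.8, 182.9]
tool_rot: [180.0, 0.0, 175.2]
contact_force: [0.8, 0.5, -1.5]
opening: 19.1
```

Run:
```python
from loc import *
from workcell import cams,status
d=cams.get_image("side");np.savez("pics/s9.npz",**d)
s=status.sense();p=s["ee_pos"];print(s["t"],p,s["tool_rot"],s["opening"])
x=np.array([.9967,-.0815,0]);g=p-[0,0,70]
for n,k in(("tip",160),("shaftmid",75),("h60",40)): print(n,np.round(proj(d,g+k*x),1), "sag10", np.round(proj(d,g+k*(x*.985-np.array([0,0,.174]))),1))
I=d["color"].astype(int);b=I.max(2)<60
# dark cone pixels near tip
u,v=map(int,proj(d,g+140*x));ys,xs=np.nonzero(b[v-20:v+21,u-30:u+31]);print("dark leftmost",[(int(xs[i]+u-30),int(ys[i]+v-20)) for i in np.argsort(xs)[:5]])
sub=I[v-20:v+21,u-30:u+40].mean(2).astype(int)
cv2.imwrite("pics/s9.png",cv2.resize(d["color"][100:300,220:420,::-1],None,fx=3,fy=3))
```

```text
15.05 [ 463.68899963 -120.38938844  182.82526089] [ 1.79987498e+02 -6.10604096e-03  1.75247910e+02] 19.450351289453124
tip [290.5 190. ] sag10 [291.8 200.2]
shaftmid [325.4 195. ] sag10 [325.8 199.8]
h60 [340.2 197. ] sag10 [340.3 199.6]
dark leftmost [(291, 172), (291, 190), (291, 191), (292, 190), (292, 191)]
```

The tool is held level (predicted tip (290.5,190), seen (291,190.5)), gripped 11 mm nearer the fingertips than before. This time I'll use a longer lever (92 mm) and tilt the gripper along with the tool, so it needs less turn in the fingers. Computing the arc rows.

```bash
cat > arc.py <<'E'
import numpy as np
def tcp(ph,th,s=92,d=70,r=10):
    p,t=np.radians([ph,th]); g=np.array([-r*np.sin(p)-s*np.cos(p),-r*np.cos(p)+s*np.sin(p)]); return g+d*np.array([np.sin(t),np.cos(t)])
def rows(cur,th0,seq,**k):
    for ph,th in seq:
        n=tcp(ph,th,**k);D=n-cur;t=np.radians(th0)
        print(ph,f"[[{D@[-np.cos(t),np.sin(t)]:.1f}, 0, {D@[-np.sin(t),-np.cos(t)]:.1f}], [0, {th-th0:.1f}, 0]]",n.round(1));cur=n;th0=th
if __name__=="__main__":
    rows(np.array([-92.,60.]),0,[(p,.6*p) for p in range(5,81,5)])
E
python3 arc.py
```

```text
5 [[-3.1, 0, -8.0], [0, 3.0, 0]] [-88.9  68. ]
10 [[-3.4, 0, -8.0], [0, 3.0, 0]] [-85.   75.7]
15 [[-3.7, 0, -8.0], [0, 3.0, 0]] [-80.5  83.3]
20 [[-4.0, 0, -8.0], [0, 3.0, 0]] [-75.3  90.5]
25 [[-4.3, 0, -8.0], [0, 3.0, 0]] [-69.5  97.4]
30 [[-4.5, 0, -7.9], [0, 3.0, 0]] [-63.  103.9]
35 [[-4.8, 0, -7.9], [0, 3.0, 0]] [-56.  109.9]
40 [[-5.1, 0, -7.8], [0, 3.0, 0]] [-48.4 115.4]
45 [[-5.4, 0, -7.8], [0, 3.0, 0]] [-40.3 120.4]
50 [[-5.7, 0, -7.7], [0, 3.0, 0]] [-31.8 124.7]
55 [[-5.9, 0, -7.7], [0, 3.0, 0]] [-22.8 128.3]
60 [[-6.2, 0, -7.6], [0, 3.0, 0]] [-13.5 131.3]
65 [[-6.5, 0, -7.5], [0, 3.0, 0]] [ -3.9 133.6]
70 [[-6.7, 0, -7.4], [0, 3.0, 0]] [  6.  135.1]
75 [[-7.0, 0, -7.3], [0, 3.0, 0]] [ 16.  135.8]
80 [[-7.2, 0, -7.1], [0, 3.0, 0]] [ 26.2 135.7]
```

Emit:
play_rows(series=[[[-25,0,0],[0,0,0]],[[-30,0,0],[0,0,0]],[[-30,0,0],[0,0,0]],[[-20,0,0],[0,0,0]],[[-10.5,0,0],[0,0,0]],[[0,0,-5],[0,0,0]],[[0,0,-6],[0,0,0]],[[0,0,-6],[0,0,0]]])

```text
t: 15.85
ee_pos: [578.3, -130.1, 200.2]
tool_rot: [180.0, -0.0, 175.3]
contact_force: [-0.6, -0.0, -2.8]
opening: 19.1
```

Emit:
play_rows(series=[[[-3.1,0,-8],[0,3,0]],[[-3.4,0,-8],[0,3,0]],[[-3.7,0,-8],[0,3,0]],[[-4,0,-8],[0,3,0]],[[-4.3,0,-8],[0,3,0]],[[-4.5,0,-7.9],[0,3,0]],[[0,0,0],[0,0,0]]])

```text
t: 16.55
ee_pos: [608.1, -132.9, 244.0]
tool_rot: [-180.0, -18.0, 175.3]
contact_force: [-0.7, -0.5, -3.4]
opening: 18.9
```

Emit:
play_rows(series=[[[-4.8,0,-7.9],[0,3,0]],[[-5.1,0,-7.8],[0,3,0]],[[-5.4,0,-7.8],[0,3,0]],[[-5.7,0,-7.7],[0,3,0]],[[0,0,0],[0,0,0]]])

```text
t: 17.05
ee_pos: [639.1, -135.4, 263.8]
tool_rot: [180.0, -30.0, 175.3]
contact_force: [-0.3, -0.2, -2.2]
opening: 19.0
```

Emit:
play_rows(series=[[[-5.9,0,-7.7],[0,3,0]],[[-6.2,0,-7.6],[0,3,0]],[[-6.5,0,-7.5],[0,3,0]],[[-6.7,0,-7.4],[0,3,0]],[[0,0,0],[0,0,0]]])

```text
t: 17.55
ee_pos: [676.7, -138.5, 273.5]
tool_rot: [180.0, -42.0, 175.3]
contact_force: [-2.1, 0.4, -4.2]
opening: 19.5
```

Run:
```python
from loc import *
from workcell import cams,status
d=cams.get_image("side");np.savez("pics/s10.npz",**d)
s=status.sense();p=s["ee_pos"];print(s["t"],p,s["tool_rot"],s["contact_force"],s["opening"],s["joint_pos"].round(0))
x=np.array([.9967,-.0815,0]);t=np.radians(42);g=p-70*(x*np.sin(t)+np.array([0,0,np.cos(t)]))
for ph in(50,60,70,80):
    a=x*np.cos(np.radians(ph))-np.array([0,0,np.sin(np.radians(ph))]);print(ph,"tip",np.round(proj(d,g+160*a),1),"base",np.round(proj(d,g+110*a),1))
I=d["color"].astype(int);u,v=map(int,proj(d,g+120*a))
b=((I.max(2)<50)).astype(np.uint8);k=np.zeros_like(b);k[v-40:v+41,u-30:u+31]=1
n,l,st,c=cv2.connectedComponentsWithStats(b&k)
for i in range(1,n):
    if st[i,4]>25: 
        ys,xs=np.nonzero(l==i);print(st[i].tolist(),c[i].round(1),"bottom",(xs[ys==ys.max()].mean(),ys.max()))
cv2.imwrite("pics/s10.png",cv2.resize(d["color"][70:270,190:390,::-1],None,fx=3,fy=3,interpolation=cv2.INTER_CUBIC))
```

```text
17.6 [ 676.39498094 -138.53199154  273.74942109] [179.96255141 -41.90201884 175.30035453] [-1.29424097  0.48769869 -2.45139283] 19.019135595334816 [ -15.   48.   60.   -8.  113. -101.]
50 tip [247.8 188.7] base [259.3 176.5]
60 tip [257.  195.6] base [265.8 181.4]
70 tip [267.  201.2] base [272.8 185.4]
80 tip [277.6 205.3] base [280.3 188.2]
[265, 185, 10, 14, 67] [268.9 190.3] bottom (np.float64(265.0), np.int64(198))
```

Cone tip at side pixel (265,198.5), so the tool is about 67° over (23° from upright), still pressed on the bar. The grip is solid at 19 mm. Pushing on a little further and holding.

Emit:
play_rows(series=[[[-7,0,-7.3],[0,3,0]],[[-7.2,0,-7.1],[0,3,0]],[[-7.4,0,-7],[0,3,0]],[[0,0,0],[0,0,0]],[[0,0,0],[0,0,0]]])

```text
t: 18.1
ee_pos: [706.5, -141.1, 274.5]
tool_rot: [180.0, -50.8, 175.3]
contact_force: [-2.3, 0.8, -3.1]
opening: 18.7
```

```bash
cat > ang.py <<'E'
from loc import *
from workcell import cams,status
from scipy.spatial.transform import Rotation as R
def run(d_g=70,name="x"):
    d=cams.get_image("side");np.savez(f"pics/{name}.npz",**d)
    s=status.sense();p=s["ee_pos"];M=R.from_euler("xyz",s["tool_rot"],degrees=True).as_matrix()
    print(s["t"],p.round(1),s["tool_rot"].round(1),s["contact_force"].round(1),s["opening"].round(1),s["joint_pos"].round(0))
    g=p+d_g*M[:,2];yw=np.radians(s["tool_rot"][2]);x=-np.array([np.cos(yw),np.sin(yw),0]);print("g",g.round(1))
    for ph in(60,70,80,90,100):
        a=x*np.cos(np.radians(ph))-np.array([0,0,np.sin(np.radians(ph))]);print(ph,"tip",np.round(proj(d,g+160*a),1),"base",np.round(proj(d,g+110*a),1))
    I=d["color"].astype(int);u,v=map(int,proj(d,g+135*a*[0,0,1]))
    b=((I.max(2)<50)).astype(np.uint8);k=np.zeros_like(b);k[v-30:v+31,u-30:u+31]=1
    n,l,st,c=cv2.connectedComponentsWithStats(b&k)
    for i in range(1,n):
        if st[i,4]>25:
            ys,xs=np.nonzero(l==i);print(st[i].tolist(),c[i].round(1),"bottom",(xs[ys==ys.max()].mean(),ys.max()),"top",(xs[ys<=ys.min()+1].mean(),ys.min()))
    return d
E
python3 -c "
from ang import *
run(name='s11')"
```

```text
Traceback (most recent call last):
  File "ang.py", line 7, in run
    print(s["t"],p.round(1),s["tool_rot"].round(1),s["contact_force"].round(1),s["opening"].round(1),s["joint_pos"].round(0))
                                                                               ^^^^^^^^^^^^^^^^^^
AttributeError: 'float' object has no attribute 'round'
```

Emit:
play_rows(series=[[[6.3,0,7.8],[0,0,0]],[[12.6,0,15.5],[0,0,0]],[[15.7,0,19.4],[0,0,0]],[[15.7,0,19.4],[0,0,0]],[[12.6,0,15.5],[0,0,0]],[[0,0,0],[0,0,0]],[[0,0,0],[0,0,0]]])

```text
t: 18.85
ee_pos: [607.4, -132.8, 276.0]
tool_rot: [-180.0, -50.8, 175.2]
contact_force: [-0.7, -0.6, -1.3]
opening: 19.1
```

```bash
sed -i 's/s\["opening"\].round(1)/s["opening"]/' ang.py; python3 -c "
from ang import *
run(name='s11')"
```

```text
18.9 [ 607.8 -132.9  275.5] [-180.   -50.8  175.2] [ 0.8 -0.2 -1.3] 18.844816548574663 [ -16.   45.   70.   -9.  115. -101.]
g [ 553.7 -128.4  231.3]
60 tip [286.7 196.6] base [296.4 182.1]
70 tip [296.9 202.3] base [303.6 186.1]
80 tip [307.7 206.4] base [311.2 189.1]
90 tip [319. 209.] base [319.2 190.8]
100 tip [330.3 209.8] base [327.2 191.3]
[308, 187, 9, 19, 92] [310.7 194.6] bottom (np.float64(308.0), np.int64(205)) top (np.float64(310.2), np.int64(187))
```

The tool hangs at about 80° (tip (308,205)), clear of the bar and firmly held. Straightening it, lifting, and carrying it over the can.

Emit:
play_rows(series=[[[-4.9,0,0.2],[0,4,0]],[[-4.9,0,0.2],[0,4,0]],[[15.4,0,-9.3],[0,0,0]],[[15.4,0,-9.3],[0,0,0]],[[15.4,0,-9.3],[0,0,0]],[[3,-14.6,4.9],[0,0,0]],[[5.9,-29.1,9.7],[0,0,0]],[[5.9,-29.1,9.7],[0,0,0]]])

```text
t: 19.7
ee_pos: [578.0, -204.8, 320.9]
tool_rot: [-180.0, -58.9, 175.3]
contact_force: [0.1, -0.8, -1.0]
opening: 19.0
```

Emit:
play_rows(series=[[[5.9,-29.1,9.7],[0,0,0]],[[5.9,-29.1,9.7],[0,0,0]],[[5.9,-29.1,9.7],[0,0,0]],[[5.9,-29.1,9.7],[0,0,0]],[[5.9,-29.1,9.7],[0,0,0]],[[3,-14.6,4.9],[0,0,0]],[[0,0,0],[0,0,0]],[[0,0,0],[0,0,0]]])

```text
t: 20.5
ee_pos: [503.3, -357.5, 321.1]
tool_rot: [180.0, -59.0, 175.3]
contact_force: [0.2, -0.6, -0.9]
opening: 19.1
```

```bash
python3 -c "
from ang import *
d=run(name='s12')
w=cams.get_image('wrist');np.savez('pics/w12.npz',**w);t=cams.get_image('top');np.savez('pics/t12.npz',**t)
print('can pred side',proj(d,(444.2,-353.4,100)),proj(d,(444.2,-353.4,0)))
o=np.zeros((600,800,3),np.uint8)
o[:300,:480]=cv2.resize(w['color'][:,:,::-1],(480,300))
o[300:,:400]=cv2.resize(d['color'][100:250,280:480,::-1],(400,300),interpolation=cv2.INTER_CUBIC)
o[300:,400:]=cv2.resize(t['color'][165:315,360:560,::-1],(400,300),interpolation=cv2.INTER_CUBIC)
cv2.imwrite('pics/v12.png',o)"
```

```text
20.55 [ 503.7 -357.1  321.1] [180.  -59.  175.3] [ 0.3  0.7 -0.2] 18.55484910213428 [ -34.   43.   70.  -29.  119. -121.]
g [ 443.9 -352.1  285. ]
60 tip [345.2 141.2] base [355.2 127. ]
70 tip [354.2 146.3] base [361.5 130.6]
80 tip [364.  149.9] base [368.4 133.1]
90 tip [374.2 151.9] base [375.6 134.5]
100 tip [384.7 152.3] base [383.  134.7]
[372, 133, 7, 18, 71] [374.3 139.9] bottom (np.float64(373.0), np.int64(150)) top (np.float64(374.0), np.int64(133))
can pred side (np.float64(373.49947651665383), np.float64(160.12005886117893)) (np.float64(370.98598092844793), np.float64(192.09697699118138))
```

View pics/v12.png

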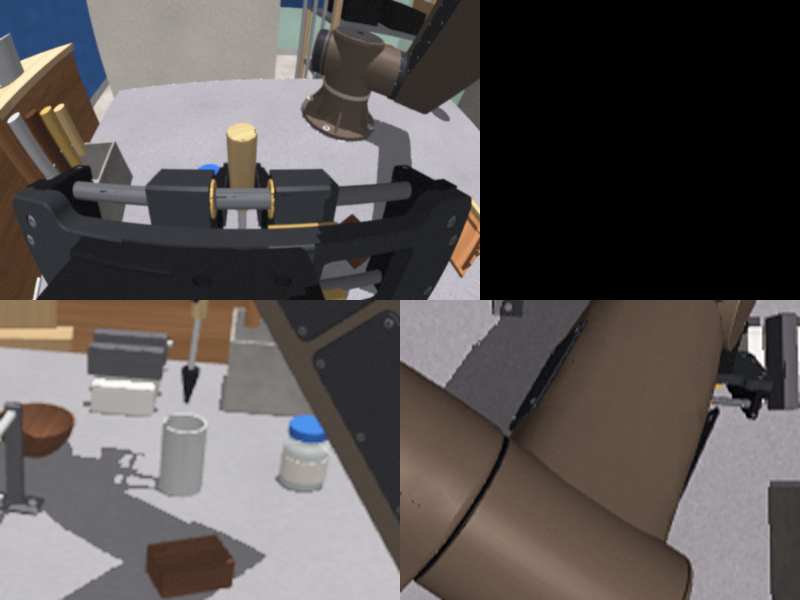

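View (12 of 12): the reamer hangs vertically right above the can. Tip at side pixel (373.5,151), rim centre about (372,161.5), so only a few mm off. Nudging it (+1.6,+2.6) mm and lowering.

Emit:
play_rows(series=[[[-0.7,2.7,-1.2],[0,0,0]],[[-8.6,0,5.2],[0,0,0]],[[-12.9,0,7.7],[0,0,0]],[[-12.9,0,7.7],[0,0,0]],[[-12.9,0,7.7],[0,0,0]],[[-12.9,0,7.7],[0,0,0]],[[0,0,0],[0,0,0]]])

```text
t: 21.35
ee_pos: [504.7, -355.1, 248.2]
tool_rot: [179.8, -59.2, 175.5]
contact_force: [-1.0, -0.5, -0.8]
opening: 18.6
```

```bash
python3 -c "
from ang import *
d=run(name='s13')"
```

```text
21.4 [ 504.9 -355.3  249.7] [179.9 -59.1 175.4] [-0.8  0.  -0.1] 18.785534980870093 [ -34.   47.   73.  -27.  113. -117.]
g [ 445.1 -350.3  213.7]
60 tip [343.7 165.2] base [353.3 152. ]
70 tip [352.5 170.1] base [359.5 155.5]
80 tip [362.  173.7] base [366.2 158. ]
90 tip [371.9 175.7] base [373.2 159.4]
100 tip [382.1 176.3] base [380.3 159.7]
[369, 159, 8, 6, 31] [372.5 162.1] bottom (np.float64(372.5), np.int64(164)) top (np.float64(372.0), np.int64(159))
```

The cone is going into the mouth with no contact force. Lowering the rest.

Emit:
play_rows(series=[[[-8.6,0,5.2],[0,0,0]],[[-8.6,0,5.2],[0,0,0]],[[-8.6,0,5.2],[0,0,0]],[[-5.1,0,3.1],[0,0,0]],[[-4.3,0,2.6],[0,0,0]],[[0,0,0],[0,0,0]],[[0,0,0],[0,0,0]]])

```text
t: 22.1
ee_pos: [505.0, -355.3, 209.9]
tool_rot: [-180.0, -59.0, 175.3]
contact_force: [-0.2, -0.4, -1.1]
opening: 19.0
```

Emit:
play_rows(series=[[[-4.3,0,2.6],[0,0,0]],[[0,0,0],[0,0,0]]])

```text
t: 22.3
ee_pos: [504.8, -355.2, 204.4]
tool_rot: [180.0, -59.0, 175.3]
contact_force: [-0.3, 0.1, -1.7]
opening: 19.1
```

Emit:
play_rows(series=[[[0,0,0],[0,0,0]],[[0,0,0],[0,0,0]],[[0,0,0],[0,0,0]],[[0,0,0],[0,0,0]],[[0,0,0],[0,0,0]],[[0,0,0],[0,0,0]]], claw=75)

```text
t: 22.9
ee_pos: [504.9, -355.2, 204.8]
tool_rot: [180.0, -59.0, 175.3]
contact_force: [0.7, -0.7, 0.5]
opening: 61.7
```

Emit:
play_rows(series=[[[0,0,-10],[0,0,0]],[[0,0,-20],[0,0,0]],[[0,0,-30],[0,0,0]],[[0,0,-40],[0,0,0]],[[0,0,-40],[0,0,0]],[[0,0,-40],[0,0,0]],[[0,0,0],[0,0,0]],[[0,0,0],[0,0,0]]])

```text
t: 23.7
ee_pos: [659.0, -367.6, 296.7]
tool_rot: [180.0, -59.0, 175.3]
contact_force: [-0.5, -0.5, -1.7]
opening: 75.1
```

```bash
python3 -c "
from ang import *
s=status.sense();print(s['t'],s['ee_pos'],s['contact_force'],s['opening'])
d=cams.get_image('side');np.savez('pics/s14.npz',**d)
side(d,(340,90),(410,200),165)
print('expected upright handle centre', proj(d,(444,-350,165)),'butt',proj(d,(444,-350,205)))
d0=load('side0')
side(d0,(290,330),(380,375),45);side(d,(290,330),(380,375),45)
e=cams.get_image('side');print(np.abs(e['color'][80:200,330:420].astype(int)-d['color'][80:200,330:420]).max())
I=d['color'].astype(int);m=((I[...,0]-I[...,2])>40)&(I[...,0]>130)
ys,xs=np.nonzero(m[100:170,355:400]);
for v in range(ys.min(),ys.max()+1,3): print(v+100,xs[ys==v].min()+355 if (ys==v).any() else '',xs[ys==v].max()+355 if (ys==v).any() else '')
"
```

```text
23.7 [ 659.02125338 -367.63435056  296.68418763] [-0.5125771  -0.5345197  -1.68571169] 75.11334937735228
expected upright handle centre (np.float64(375.22543723472853), np.float64(138.399253864226)) butt (np.float64(376.35316602568554), np.float64(124.05632192908496))
[290, 330, 70, 45, 2107] cen px [322.6 348.8] world [477.5 266.4] dir -168.5 len 117.5
[355, 358, 10, 17, 67] cen px [359.9 367.1] world [411.1 293.5] dir 105.6 len 32.6
[290, 330, 75, 45, 2468] cen px [324.3 350.6] world [474.1 269.6] dir 177.2 len 141.7
29
154 382 382
157 382 384
```

The mask found no handle, possibly because of shading. Comparing with the first image around the can and over the paddle.

```bash
python3 -c "
from h import *
from workcell import cams
a=load('side0')['color'].astype(int);d=cams.get_image('side');np.savez('pics/s15.npz',**d);b=d['color'].astype(int)
m=(np.abs(a-b).max(2)>45).astype(np.uint8);m[:, :]&=1
n,l,st,c=cv2.connectedComponentsWithStats(m)
for i in range(1,n):
    if st[i,4]>25:print(st[i].tolist(),c[i].round(0),b[l==i].mean(0).round(0),a[l==i].mean(0).round(0))
for v in range(108,176,4):print(v,[tuple(b[v,u]) .__repr__().replace('np.int64','') for u in range(360,394,5)])
" | sed 's/[()]//g'
```

```text
[215, 0, 361, 282, 31617] [413. 122.] [77. 72. 69.] [140. 118. 110.]
[204, 34, 30, 35, 440] [217.  53.] [64. 61. 61.] [88. 91. 99.]
[240, 46, 8, 15, 30] [244.  55.] [75. 67. 60.] [121.  98.  71.]
[241, 61, 7, 8, 26] [244.  65.] [75. 67. 61.] [122.  98.  72.]
[422, 80, 37, 44, 622] [437. 102.] [147. 131. 118.] [93. 74. 54.]
[614, 101, 26, 108, 1432] [631. 160.] [ 81. 107. 141.] [103.  92.  83.]
[609, 150, 9, 7, 30] [613. 153.] [125.  90.  62.] [134. 120. 109.]
[237, 167, 33, 29, 434] [253. 181.] [112. 110. 113.] [166. 164. 167.]
[551, 168, 24, 20, 282] [562. 176.] [185. 180. 181.] [83. 80. 80.]
[259, 175, 24, 35, 408] [272. 193.] [110. 108. 112.] [164. 162. 166.]
[614, 176, 13, 7, 70] [620. 179.] [62. 62. 65.] [136. 122. 112.]
[555, 184, 8, 11, 51] [559. 189.] [41. 40. 43.] [111. 102.  96.]
[275, 188, 365, 212, 20341] [475. 318.] [136. 133. 136.] [130. 126. 127.]
[561, 189, 23, 20, 192] [571. 197.] [72. 66. 63.] [91. 80. 72.]
[587, 192, 29, 11, 81] [598. 197.] [86. 76. 69.] [138. 123. 113.]
[577, 205, 23, 29, 303] [588. 219.] [45. 43. 45.] [137. 123. 113.]
[611, 207, 28, 17, 220] [622
[... 2042 characters left out ...]
96, 201', '198, 196, 200', '198, 195, 199', '186, 183, 187', '81, 72, 65', '83, 72, 67']
156 ['199, 196, 201', '200, 197, 201', '210, 209, 212', '210, 208, 211', '187, 180, 175', '105, 92, 73', '84, 74, 68']
160 ['203, 200, 204', '145, 147, 147', '150, 150, 152', '146, 147, 148', '151, 151, 152', '197, 195, 199', '79, 70, 63']
164 ['193, 191, 195', '200, 200, 200', '149, 150, 151', '146, 145, 147', '197, 197, 198', '198, 195, 200', '198, 196, 200']
168 ['184, 182, 185', '139, 138, 140', '146, 147, 147', '150, 151, 151', '144, 144, 144', '197, 195, 199', '199, 197, 201']
172 ['175, 174, 176', '141, 140, 141', '148, 148, 149', '151, 152, 153', '150, 150, 151', '198, 196, 201', '199, 197, 201']
```

The forearm is blocking the view of the can. Raising the arm and moving it aside to check.

Emit:
play_rows(series=[[[20,0,-12],[0,0,0]],[[30,0,-18],[0,0,0]],[[30,0,-18],[0,0,0]],[[30,0,-18],[0,0,0]],[[30,0,-18],[0,0,0]],[[0,30,0],[0,-8,0]],[[0,40,0],[0,-8,0]],[[0,40,0],[0,-8,0]]])

```text
t: 24.65
ee_pos: [666.2, -263.4, 459.9]
tool_rot: [180.0, -36.2, 175.3]
contact_force: [0.6, 0.0, -1.0]
opening: 75.3
```

Emit:
play_rows(series=[[[0,45,0],[0,-8,0]],[[0,45,0],[0,-8,0]],[[0,45,0],[0,-8,0]],[[0,45,0],[0,-8,0]],[[0,45,0],[0,0,0]],[[0,45,0],[0,0,0]],[[0,30,0],[0,0,0]],[[0,0,0],[0,0,0]]])

```text
t: 25.45
ee_pos: [689.2, 38.0, 460.0]
tool_rot: [-179.9, -4.5, 175.7]
contact_force: [0.4, -0.7, 0.1]
opening: 74.8
```

```bash
cat > fin.py <<'E'
from h import *
from workcell import cams,status
s=status.sense();print(s['t'],s['ee_pos'],s['contact_force'])
def wood(d,lo,hi,r=.76):
    I=d["color"].astype(int);m=((I[...,0]-I[...,2])>35)&(I[...,0]>110)&(I[...,1]/(I[...,0]+1)>r)
    k=np.zeros_like(m);k[lo[1]:hi[1],lo[0]:hi[0]]=1
    n,l,st,c=cv2.connectedComponentsWithStats((m&(k>0)).astype(np.uint8))
    for i in range(1,n):
        if st[i,4]>25:
            pts=np.argwhere(l==i)[:,::-1].astype(np.float32);(x,y),(w,h),a=cv2.minAreaRect(pts)
            print("  ",st[i].tolist(),c[i].round(1),"rect",np.round([x,y,w,h,a],1))
D={}
for n in("side","top"):
    D[n]=cams.get_image(n);np.savez(f"pics/f_{n}.npz",**D[n])
print("handle side");wood(D["side"],(340,95),(420,165))
print("handle top");wood(D["top"],(420,200),(520,290))
print("paddle before/after side");wood(load("side0"),(300,335),(365,365),.8);wood(D["side"],(300,335),(365,365),.8)
print("paddle before/after top");wood(load("top0"),(200,210),(228,255),.8);wood(D["top"],(200,210),(228,255),.8)
for z,n in((5,"tip"),(165,"ctr"),(205,"butt")):print(n,*[np.round(proj(D[k],(445,-350,z)),1) for k in D])
E
python3 fin.py
```

```text
25.45 [689.17200297  38.01633643 460.02503619] [ 0.39030164 -0.74725594  0.08433071]
handle side
   [381, 131, 21, 28, 207] [391.1 144.1] rect [391.  144.5   7.2  30.7  31.3]
handle top
   [459, 248, 16, 23, 133] [467.5 260.2] rect [467.1 258.8  24.4   8.   67.2]
paddle before/after side
   [311, 339, 48, 21, 703] [334.3 349.3] rect [334.9 349.6  16.3  46.7  83.2]
   [311, 339, 48, 21, 706] [334.2 349.3] rect [334.9 349.6  16.3  46.8  83.3]
paddle before/after top
   [210, 220, 13, 31, 79] [216.3 237.6] rect [214.9 235.   30.4   6.7  73.1]
   [208, 220, 13, 31, 185] [214.6 235. ] rect [214.7 235.1  30.5   6.5  73.3]
tip [370.7 191.1] [448.3 239.6]
ctr [374.8 138.4] [465.8 240.2]
butt [376. 124.] [470.9 240.4]
```

```bash
python3 -c "
from h import *
t,s=load('f_top'),load('f_side')
c=tri((t,467.2,259),(s,391,144.4));print('handle ctr',c)
# ends of handle from rects
a=np.radians(31.3);b=(391-15*np.sin(-a)*1,144.5-15*np.cos(a));f=(391-15*np.sin(a),144.5+15*np.cos(a));print(b,f)
for top,sd in(((459.+3,249.5),f),((472,269.),b)): print(tri((t,*top),(s,*sd)))
print('lean by height',np.degrees(np.arccos((c[2]-7)/160)),'by horiz from can',np.hypot(*(c[:2]-[445,-350])))
"
```

```text
handle ctr [ 401.21871944 -357.51038797  148.16461195]
(np.float64(398.79278667819267), np.float64(131.68311754800789)) (np.float64(383.20721332180733), np.float64(157.31688245199211))
[ 420.46803961 -356.72361744  109.031853  ]
[ 382.42535731 -356.91919846  186.00751309]
lean by height 28.08150955017569 by horiz from can 44.420788546133075
```

The reamer stands in the can leaning 26–28° (limit 34°), with its tip at the floor. The paddle hasn't moved and the arm is clear. Handing in.

```bash
python3 -c "
from workcell import sign_off
print(sign_off())"
```

```text
the job is handed in; nothing more can be done
None
```

The reamer is standing in the steel can, cone down and handle up, released, and I handed the job in at about 25.5 s of the 58 s. No verdict was reported.

**First attempt:** I lifted the reamer from the cradle and swung it round the crossbar to nearly upright. The handle then slid off the pads, and the tool dropped to the bench in front of the bar.

**Second attempt:** I picked it up from the bench and repeated the swing with a longer lever, tilting the gripper along with the tool. By the side camera it was 23° from upright while still pressed on the bar, and I pushed on from there. After I backed off it hung about 10° from upright. I then lowered it into the can and let go.

**Last checks:**
- **Lean:** 26–28° in the can, limit 34°, because the tool rests against the rim.
- **Tip:** extrapolated from the handle to be at the can floor, about 27 mm from the centre. The can's inner wall keeps it inside the 30 mm limit.
- **Paddle:** within about 1 pixel of its starting place in the side image; the top-image outline agrees.
- **Arm:** clear of everything, with no contact force beyond noise.

**Disagreements:**
- The side and top cameras differed by about 10 mm on where the can is, so I aimed in between.
- The side camera was also about 6 mm off the wrist camera on the dropped reamer.
- My first look after release found no handle because the forearm blocked the view. Once the arm was moved aside, both cameras showed it.

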